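# Fit the level gauge in the planter

### The job

The self-watering planter on the shed shelf needs its level gauge back. Take the flat-bladed gauge with the T-shaped head out of the wooden rack and slide its blade into the planter's flat slot (not the round filling hole) until the crossbar rests on the top of the slot, then let go. Leave the round dibber hanging in the rack.

Things in the scene. Friction and masses are not known exactly. Their poses are not given: they have to be found in the camera images.
- gauge_grip (a point): Level gauge, upright, 90 g. From below: aluminium blade 30 (x) x 6 (y) x 85 high, its last 12 mm 20 x 4; black crossbar (depth stop) 80 (x) x 30 (y) x 12 high; black grip tab 34 (x) x 14 (y) x 60 high. Point: centre of the tab, 30 above the crossbar's top, 42 above its underside, 127 above the blade's tip. z up. Grip across the tab's 14 mm (y). Same after a half turn.
- rack: Fixed wooden rack, top board 100 (x) x 230 (y) x 12 mm, top face 112 mm above the shelf, open below. Origin: centre of its foot. Two slots 48 (x) x 18 (y) mm at y = -55 and +55 mm; the gauge hangs by its crossbar in one, the dibber in the other. Lift the gauge straight up to free it.
- slot_mouth (a point): Centre of the flat slot's mouth, in the top face of a white block 100 (x) x 60 (y), 112 mm high, at one end of the fixed white planter trough (170 x 320, walls 105 high). The slot is 48 long (x), 18 wide (y), over 100 deep: the crossbar lands on the block's top first. z up. The like block at the trough's other end, 200 mm away, has a round 40 mm filling hole: wrong.
- dibber_knob (a point): Bystander, stays in the rack: a dibber, 14 mm round aluminium rod with a black 60 mm round collar and a black 34 mm ball knob. It hangs by its collar 110 mm from the gauge. Point: centre of the ball, 27 mm above the rack's top; the ball's top is 44 mm above the rack's top, so carry the blade over it.
Things that resemble listed ones, but are neither listed nor needed, are in the scene too. Leave any red or white look-alike of the part that bears gauge_grip alone. What is shaped like the part that bears slot_mouth but orange is not meant.

How it is judged:
By the outcome, as a careful person would: the job done as asked, in the order asked, and still so for the second after the job is handed in, with the robot touching nothing.
It also fails if it takes over 48 s, if anything falls off the work surface, if the arm or the gripper's body presses on something with over 40 N, if the wrist force passes 120 N, or if a joint passes its speed limit or range.

### The arm

A 6-joint arm with a two-finger parallel gripper is mounted at the origin on the work surface. World frame = base frame: x ahead of the robot, y to its left, z up, the work surface at z = 0. Lengths are in m, angles in rad, forces in N, time in s.
With the tool pointing down it reaches from about 0.325 to 0.775 m from the base axis. Payload 9.3 kg.
Tool frame: the origin (TCP) lies between the finger pads; the fingertips stand 19 mm ahead of it and the grasp point (between the pads) is the TCP (manip.finger_overhang is the y of the fingertips in the tool frame, in m); y points along the fingers, x is the direction in which the jaws open and shut, and the axes are right-handed (so a half turn about y gives the same grasp; the last joint's range is limited). The gripper opens to 85 mm and grips with 20 to 120 N. Pads are 22 mm wide; open, the fingers measure 114 mm over their backs; the gripper's body (76 mm by 85 mm) begins 54 mm behind the grasp point. The pads swing forward as they close: fully open they stand 13 mm farther back than shut.
Start: joints at [1.022, 0.259, 0.021, 1.334, 0, 1.418], TCP at [0.212, 0.507, 0.25] pointing down, gripper open.
Joint ranges: [-3.04, 3.04], [-0.91, 1.82], [-1.04, 1.36], [-1.92, 1.95], [-1.52, 1.45], [-3.14, 3.14]. Speed limits (rad/s): [2.22, 2.22, 2.79, 3.14, 3.14, 3.14].

### API

Orientations are given as a unit quaternion [w, x, y, z].
In Python, from rig import manip gives the robot as it stands. The module is installed in compiled form; this text tells all that it offers.
- The arm moves only by the tool apply_moves, never from a script. Its argument "series" is one flat list of numbers, 6 for each row, row after row: the shift along the tool's x, y, z in mm, then the turn, a rotation vector about the tool's x, y, z in rad. A call has 1 to 20 rows; each row is the pose to reach, as a shift and turn from the pose measured when the call began, along the tool's axes at that moment; what a row does not reach only later rows make up. A row lasts 1/8 s, in which the tool goes at most 62.5 mm and 10.7 degrees, less where a joint would pass 70% of its speed; a pose out of reach is approached as far as the arm can. A call with a gripper value outside its range is refused whole. "hand" is the closure, from 0 (fully open) to 1 (shut), set as the call begins (left out, the last holds). The fingers move at their own pace and stop on an object; "force" is the grip in N (left out, the last holds). Time passes only in rows, so rows that repeat a pose let the fingers close. It gives the time, the measured TCP pose, the force and the opening at its end, in the units of the state.
- manip.observe(): the state, without advancing time (a new reading comes with each control period).
- manip.read_camera(name): name is "scene" or "top" or "wrist"; returns the picture (420x560x3 uint8, blue, green, red); there is no depth.
- manip.get_calibration(name): a dict with "mtx" (3x3 intrinsics, pixels), "D" ([k1, k2, p1, p2, k3] as OpenCV has them; the pictures are not rectified), "rvec" (rotation vector, rad) and "tvec" (3), from world to camera coordinates, as OpenCV has them. Camera axes: x right, y down, z forward; pixel columns grow to the right and rows downward; lengths in m; the calibration is good to about 2 mm. A picture is of the moment at which its call begins: read the wrist's pose just before it. get_calibration takes no time and is no camera call; for the wrist camera it gives the pose at the moment of the call.
- manip.hand_in(): hands the job in, once; it reports no verdict.
The state is a dict: "t": time; "qpos": joint angles; "joint_velocities": joint speeds; "effort": joint torques, N m; "position": TCP position; "eef_rot": TCP orientation; "wrist_force": force on the tool from outside, world axes, zero at the start; "torque": the same for the moment, N m; "width": finger opening in m.
Only numpy, scipy, OpenCV 4.12 (cv2) and the standard library are available. Lean on these libraries where they do the work, as an engineer would, in place of code of your own. Each camera call takes 0.05 s, during which the arm holds its last target. There are 200 camera calls.

## Working session

There is one attempt and no reset: what is moved stays moved. The work goes in short steps, Python scripts to look and compute and a tool call to move; the robot and the scene stay as the last step left them, time stands still between calls to the robot, and variables do not carry over. Pictures are saved under pics/ and viewed, about 8 in all and at most 12, crops included, and the job is handed in when it is done.

Besides the shell and the picture viewer there is one more tool, called after ">>>" by a JSON object that holds its "op" and its "data". apply_moves: Moves the arm, as the interface text tells. Its arguments: {"type":"object","properties":{"series":{"type":"array","items":{"type":"number"}},"hand":{"type":"number"},"force":{"type":"number"}},"required":["series"]}

```bash
mkdir -p pics; cat > h.py <<'E'
import numpy as np, cv2
from rig import manip
def cal(n):
    c=manip.get_calibration(n); return {k:np.array(v,float) for k,v in c.items()}
def ray(c,uv):
    p=cv2.undistortPoints(np.array([[uv]],float),c['mtx'],c['D'])[0,0]
    R=cv2.Rodrigues(c['rvec'])[0]; return -R.T@c['tvec'].ravel(), R.T@np.array([p[0],p[1],1])
def onz(c,uv,z):
    o,d=ray(c,uv); return o+d*(z-o[2])/d[2]
def proj(c,P): return cv2.projectPoints(np.array(P,float).reshape(-1,1,3),c['rvec'],c['tvec'],c['mtx'],c['D'])[0][:,0]
def tri(obs):
    A=np.zeros((3,3));b=np.zeros(3)
    for c,uv in obs:
        o,d=ray(c,uv); d/=np.linalg.norm(d); M=np.eye(3)-np.outer(d,d); A+=M;b+=M@o
    return np.linalg.solve(A,b)
E
python3 - <<'E'
from h import *
for n in("scene","top"):
    cv2.imwrite(f"pics/{n}0.png",manip.read_camera(n)); c=cal(n); print(n,ray(c,(280,210)))
s=manip.observe();print(s)
E
```

```text
scene (array([1.46117292, 0.17686528, 0.89558458]), array([-0.76886507, -0.20346687, -0.60624764]))
top (array([ 0.26715712, -0.03675605,  1.29246673]), array([ 0.17728743, -0.027354  , -0.98378923]))
{'t': 0.1, 'qpos': array([1.02239654e+00, 2.59098795e-01, 2.08494581e-02, 1.33367844e+00,
       7.33270320e-06, 1.41817700e+00]), 'joint_velocities': array([-1.08431917e-03, -1.41386358e-03, -6.18477190e-04,  1.97610773e-03,
       -8.04265656e-05,  3.49545453e-04]), 'effort': array([ 5.77183964e-03, -5.56691873e+01,  3.45072734e+01,  1.16193923e-02,
       -2.37041368e-04, -6.59851779e-06]), 'position': array([0.211937  , 0.50728797, 0.24975141]), 'eef_rot': array([-0.58837608,  0.58870845,  0.39157723, -0.39230501]), 'wrist_force': array([-0.23143765,  0.22301055, -0.50371278]), 'torque': array([-0.00440815, -0.00689556, -0.00168378]), 'width': 0.08559012601110151}
```

View pics/scene0.png

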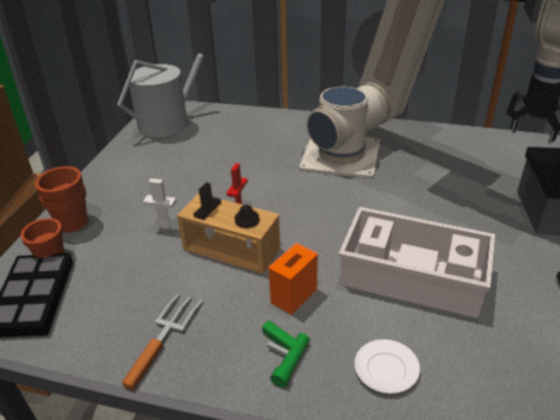

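View pics/top0.png

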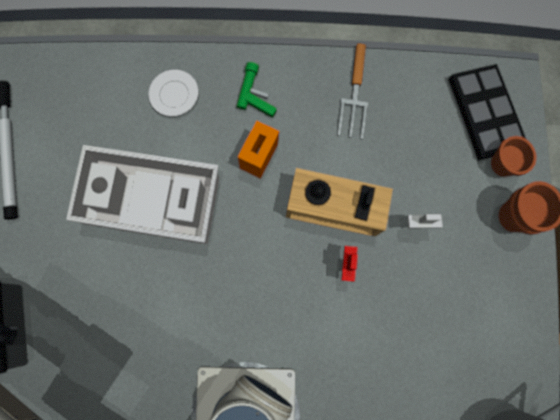

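The scene view shows the black T gauge at (207,200) in the rack and the dibber ball at (247,215). There are red (237,185) and white (158,200) look-alikes, and an orange slotted block at (294,278). The white block with the flat slot is at (376,232), and the one with the round hole is at (463,250). In the top view the gauge is at (367,203), the dibber at (318,190) and the slot at (184,198). The black T in the rack and the white slotted block in the trough fit the description. I'll confirm them in an enlarged crop.

```bash
python3 - <<'E'
from h import *
t=cv2.imread("pics/top0.png");s=cv2.imread("pics/scene0.png")
def cr(i,x,y,w,h): return cv2.resize(i[y:y+h,x:x+w],(400,300),interpolation=cv2.INTER_CUBIC)
# 5x crops (80x60)
cv2.imwrite("pics/crop1.png",np.vstack([np.hstack([cr(t,330,170,80,60),cr(t,150,165,80,60)]),np.hstack([cr(s,175,170,80,60),cr(s,340,205,80,60)])]))
E
```

```text
(no output)
```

View pics/crop1.png

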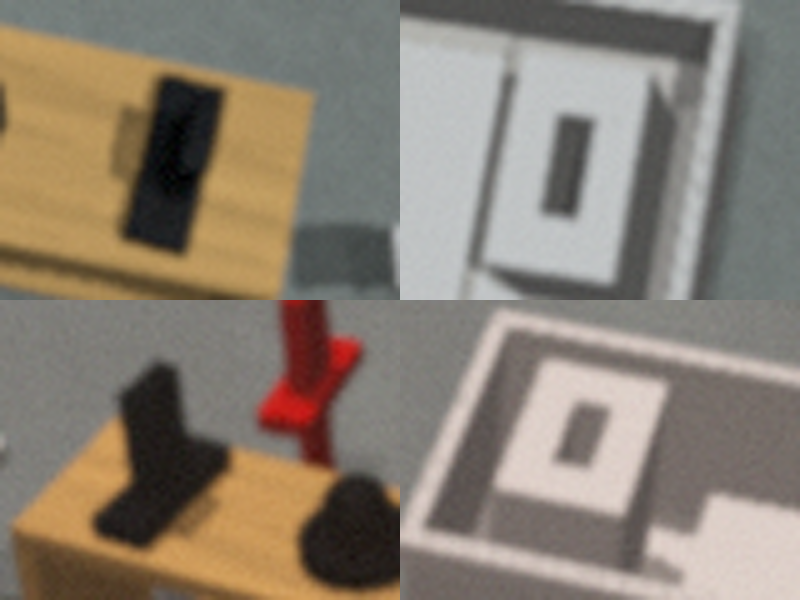

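The crop confirms both: a black crossbar and tab in the rack, and a rectangular slot in the white block.

```bash
python3 - <<'E'
from h import *
T=cal("top");S=cal("scene")
bar=np.array([(160,76),(225,90),(187,253),(122,238)])/5+(330,170)
slot=np.array([(155,115),(197,118),(178,217),(140,212)])/5+(150,165)
blk=np.array([(518,45),(648,72),(614,284),(483,262)])/5-(80,0)+(150,165)
for n,q,z in(("bar",bar,.124),("slot",slot,.112),("blk",blk,.112)):
    P=np.array([onz(T,u,z) for u in q]); e=[np.linalg.norm(P[i]-P[i-1])*1000 for i in range(4)]
    d=(P[3]+P[2]-P[0]-P[1]); print(n,P.mean(0),np.round(e),"long-axis deg",np.degrees(np.arctan2(d[1],d[0])))
print("slot tri",tri([(T,slot.mean(0)),(S,(376.4,232))]))
bs=np.array([(120,525-300),(205,440-300)])
b=np.array([(97,522),(148,547),(230,462)],float)-(0,300); b=b/5+(175,170)
print("scene bar corners",[onz(S,u,.124).round(4) for u in b], "tabtop",onz(S,(205,186.4),.184))
print("dib",onz(T,(318,190),.139), onz(S,(247,215),.139))
s=manip.observe(); from scipy.spatial.transform import Rotation as R
q=s['eef_rot']; print(R.from_quat(np.r_[q[1:],q[0]]).as_matrix().round(3))
E
```

```text
bar [ 0.49940259 -0.26189629  0.124     ] [78. 31. 78. 30.] long-axis deg 166.45092600570032
slot [0.5019221  0.15129885 0.112     ] [46. 19. 47. 18.] long-axis deg 173.34648625586937
blk [0.50209799 0.15218068 0.112     ] [102.  62.  99.  61.] long-axis deg 174.05727092004997
slot tri [0.50212046 0.15210618 0.11030945]
scene bar corners [array([ 0.5412, -0.2801,  0.124 ]), array([ 0.5546, -0.2491,  0.124 ]), array([ 0.482 , -0.2325,  0.124 ])] tabtop [ 0.5046473  -0.25916615  0.184     ]
dib [ 0.52278738 -0.15322674  0.139     ] [ 0.53603732 -0.14834221  0.139     ]
[[ 0.386 -0.001 -0.923]
 [ 0.923 -0.001  0.386]
 [-0.001 -1.     0.   ]]
```

Both sizes and heights check out: bar 78x30, slot 46x18 at z≈0.110. I'm moving to a hover above the gauge with the jaws across its thickness.

>>> {"op": "apply_moves", "data": {"series": [-599,-20,-563,0,-0.16,0,-599,-20,-563,0,-0.16,0,-599,-20,-563,0,-0.16,0,-599,-20,-563,0,-0.16,0,-599,-20,-563,0,-0.16,0,-599,-20,-563,0,-0.16,0,-599,-20,-563,0,-0.16,0,-599,-20,-563,0,-0.16,0,-599,-20,-563,0,-0.16,0,-599,-20,-563,0,-0.16,0,-599,-20,-563,0,-0.16,0,-599,-20,-563,0,-0.16,0,-599,-20,-563,0,-0.16,0,-599,-20,-563,0,-0.16,0,-599,-20,-563,0,-0.16,0,-599,-20,-563,0,-0.16,0,-599,-20,-563,0,-0.16,0,-599,-20,-563,0,-0.16,0,-599,-20,-563,0,-0.16,0,-599,-20,-563,0,-0.16,0], "hand": 0}}

```text
t: 2.6
position: [0.5005, -0.2623, 0.2704]
eef_rot: [-0.555, 0.555, 0.437, -0.438]
wrist_force: [-0.8, -0.8, -0.0]
width: 0.0858
```

```bash
python3 - <<'E'
from h import *
c=cal("wrist");im=manip.read_camera("wrist");cv2.imwrite("pics/w1.png",cv2.resize(im,(800,600),interpolation=cv2.INTER_CUBIC))
s=manip.observe();print(s['t'],s['position'],s['qpos'].round(3)); print(proj(c,[[.4994,-.2619,.184],[.4994,-.2619,.124]])*800/560)
np.savez("w1.npz",**c)
E
```

```text
2.65 [ 0.50045525 -0.26236524  0.27037313] [-6.310e-01  2.800e-01  1.020e-01  1.393e+00 -1.000e-03 -3.950e-01]
[[396.39190011 315.77560225]
 [396.69174973 285.02335001]]
```

View pics/w1.png

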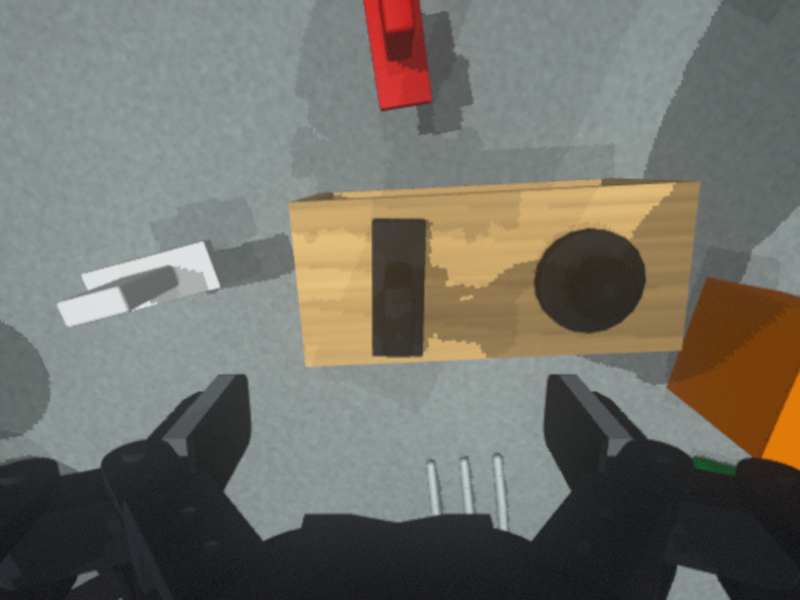

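The wrist view shows the crossbar at corners (374,219), (426,220), (423,356), (373,355), so it's aligned with the jaws. The dibber collar is at (590,280) and the white look-alike at left, both clear of the fingers.

```bash
python3 - <<'E'
from h import *
from scipy.spatial.transform import Rotation as R
c=dict(np.load("w1.npz"))
P=np.array([onz(c,(u*.7,v*.7),.124) for u,v in [(374,219),(426,220),(423,356),(373,355)]])
m=P.mean(0); d=P[3]+P[2]-P[0]-P[1]
print(m,np.linalg.norm(d)/2,np.linalg.norm(P[1]-P[0]),np.degrees(np.arctan2(d[1],d[0])))
s=manip.observe();q=s['eef_rot'];M=R.from_quat(np.r_[q[1:],q[0]]).as_matrix();print(M.round(3))
print(M.T@(np.r_[m[:2],.152]-s['position'])*1000)
E
```

```text
[ 0.50254507 -0.2613295   0.124     ] 0.07938126028985659 0.02842056332340211 -14.290841321035678
[[ 0.233 -0.001 -0.972]
 [ 0.972 -0.001  0.233]
 [-0.001 -1.     0.   ]]
[  1.6319872  118.37068062  -1.83218533]
```

>>> {"op": "apply_moves", "data": {"series": [1,25,-2,0,0.007,0,1,50,-2,0,0.007,0,1,75,-2,0,0.007,0,1,95,-2,0,0.007,0,1,110,-2,0,0.007,0,1,116,-2,0,0.007,0,1,116,-2,0,0.007,0,1,116,-2,0,0.007,0], "hand": 0}}

```text
t: 3.65
position: [0.5029, -0.2622, 0.1551]
eef_rot: [-0.556, 0.557, 0.436, -0.436]
wrist_force: [-0.5, 0.2, -0.5]
width: 0.0852
```

>>> {"op": "apply_moves", "data": {"series": [0,0,0,0,0,0,0,0,0,0,0,0,0,0,0,0,0,0,0,0,0,0,0,0,0,0,0,0,0,0,0,0,0,0,0,0,0,0,0,0,0,0,0,0,0,0,0,0,0,0,0,0,0,0,0,0,0,0,0,0], "hand": 1, "force": 50}}

```text
t: 4.9
position: [0.5029, -0.2622, 0.1552]
eef_rot: [-0.556, 0.557, 0.436, -0.436]
wrist_force: [-0.9, -0.4, 3.1]
width: 0.0131
```

Gripped, with a width of 13 mm. Lifting straight up.

>>> {"op": "apply_moves", "data": {"series": [0,-10,0,0,0,0,0,-25,0,0,0,0,0,-45,0,0,0,0,0,-70,0,0,0,0,0,-95,0,0,0,0,0,-120,0,0,0,0,0,-142,0,0,0,0,0,-157,0,0,0,0,0,-165,0,0,0,0,0,-165,0,0,0,0,0,-165,0,0,0,0]}}

```text
t: 6.28
position: [0.5027, -0.2618, 0.3194]
eef_rot: [-0.557, 0.557, 0.435, -0.436]
wrist_force: [0.5, 1.0, -0.2]
width: 0.0133
```

```bash
python3 - <<'E'
from h import *
from scipy.spatial.transform import Rotation as R
a=manip.read_camera("scene")
cv2.imwrite("pics/lift.png",cv2.resize(a[100:310,120:400],(800,600)))
s=manip.observe();q=s['eef_rot'];M=R.from_quat(np.r_[q[1:],q[0]]).as_matrix();print(M.round(3),s['position'],s['width'],s['wrist_force'])
print(np.degrees(np.arctan2(M[1,0],M[0,0])))
for z in(s['position'][2],): print(M.T@(np.array([.502,.152,z])-s['position'])*1000)
E
```

```text
[[ 0.24  -0.001 -0.971]
 [ 0.971 -0.001  0.24 ]
 [-0.001 -1.     0.   ]] [ 0.50268509 -0.2618459   0.3193854 ] 0.01322729393207984 [-0.603819   -0.32667259 -1.10364208]
76.09251621699853
[401.54907685  -0.46184132 100.13503183]
```

View pics/lift.png

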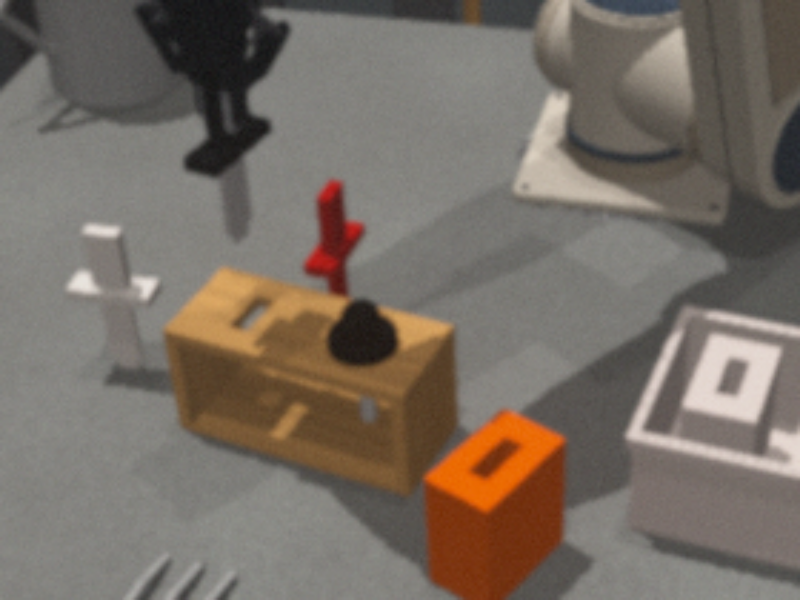

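The gauge is lifted and its slot in the rack is empty; the dibber is still hanging. Carrying it over to the white slotted block.

>>> {"op": "apply_moves", "data": {"series": [15,0,4,0,-0.01,0,40,0,10,0,-0.02,0,75,0,19,0,-0.03,0,110,0,27,0,-0.04,0,145,0,36,0,-0.05,0,180,0,45,0,-0.06,0,215,0,54,0,-0.07,0,250,0,62,0,-0.08,0,285,0,71,0,-0.09,0,320,0,80,0,-0.1,0,350,0,87,0,-0.11,0,375,0,94,0,-0.12,0,392,0,98,0,-0.13,0,401,0,100,0,-0.13,0,401,0,100,0,-0.13,0,401,0,100,0,-0.13,0,401,0,100,0,-0.13,0]}}

```text
t: 8.45
position: [0.5021, 0.1508, 0.3189]
eef_rot: [-0.527, 0.528, 0.47, -0.471]
wrist_force: [0.2, 0.2, -1.7]
width: 0.0136
```

>>> {"op": "apply_moves", "data": {"series": [0,15,0,0,0,0,0,35,0,0,0,0,0,55,0,0,0,0,0,63,0,0,0,0,0,65,0,0,0,0,0,65,0,0,0,0,0,65,0,0,0,0]}}

```text
t: 9.32
position: [0.5023, 0.1508, 0.2545]
eef_rot: [-0.527, 0.528, 0.471, -0.471]
wrist_force: [0.6, -0.3, -0.2]
width: 0.0136
```

```bash
python3 - <<'E'
from h import *
c=cal("wrist");np.savez("w2.npz",**c)
w=manip.read_camera("wrist");a=manip.read_camera("scene")
s=manip.observe();print(s['position'],s['width'])
p=s['position'].copy(); p2=p+np.array([0,0,-.116])
S=cal("scene");print("scene tcp,tip(nominal)",proj(S,[p,p2]),"slot",proj(S,[[.502,.152,.112]]), "wrist slot",proj(c,[[.502,.152,.112]]))
cv2.imwrite("pics/s2.png",np.vstack([cv2.resize(w[100:310],(800,300)),cv2.resize(a[130:250,260:420],(400,300)).repeat(1,1) if 0 else np.hstack([cv2.resize(a[140:260,320:480],(400,300),interpolation=cv2.INTER_CUBIC),cv2.resize(w[120:300,180:420],(400,300),interpolation=cv2.INTER_CUBIC)])]))
cv2.imwrite("pics/w2.png",cv2.resize(w,(800,600),interpolation=cv2.INTER_CUBIC))
cv2.imwrite("pics/s2b.png",cv2.resize(a[110:260,300:500],(800,600),interpolation=cv2.INTER_CUBIC))
E
```

```text
[0.50221488 0.15076969 0.25438048] 0.013400462801067272
scene tcp,tip(nominal) [[381.10449322 180.56677362]
 [376.61073797 222.53305442]] slot [[376.1845025  231.41427611]] wrist slot [[279.10460706 201.31369187]]
```

View pics/w2.png

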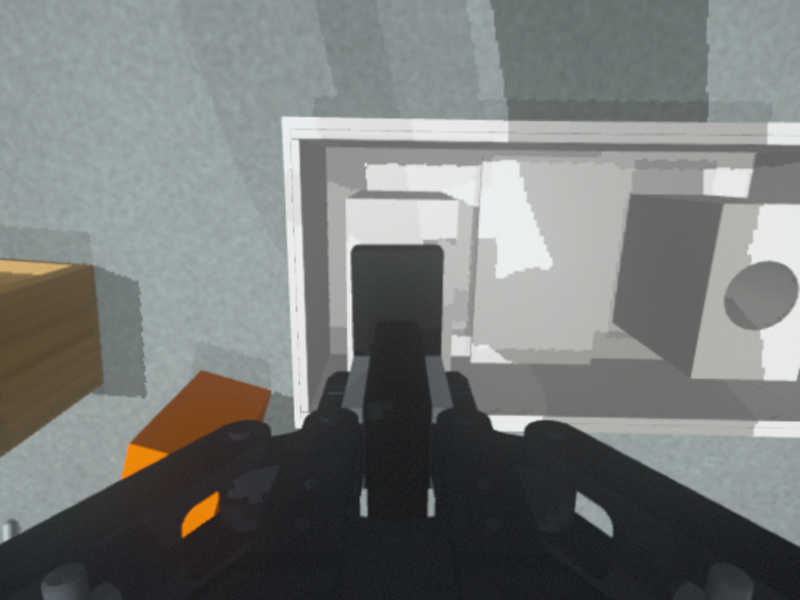

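View pics/s2b.png

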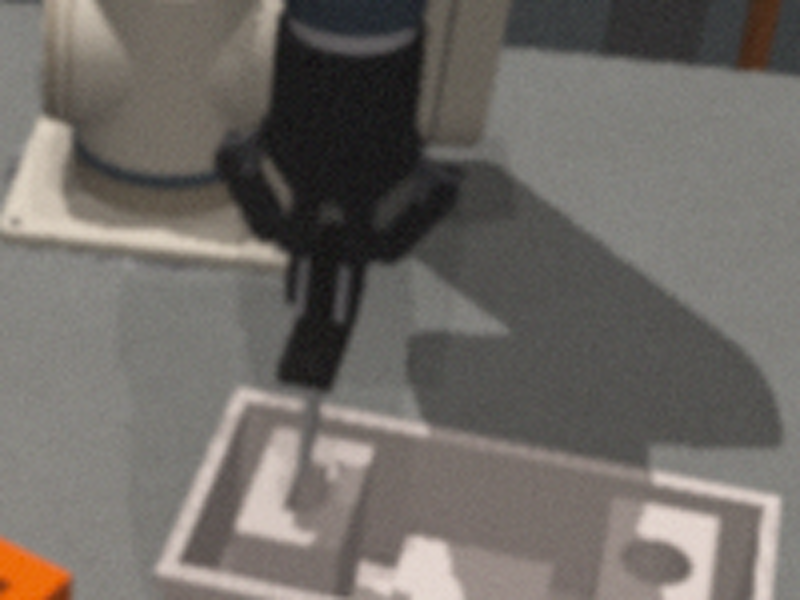

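The wrist view has the bar between u=352 and 443, far edge v=245. The block's back top edge runs from (347,198) to (458,200). In the scene crop the blade tip at about (304,460) sits right over the slot at (306,488). Checking the offset with numbers.

```bash
python3 - <<'E'
from h import *
c=dict(np.load("w2.npz"))
f=lambda u,v,z:onz(c,(u*.7,v*.7),z).round(4)
print("blk back corners",f(347,198,.112),f(458,200,.112))
print("bar far corners",f(352,246,.223),f(443,246,.223))
a=np.radians(-6.3);ex=np.array([np.cos(a),np.sin(a)]);ey=np.array([-ex[1],ex[0]])
B=(f(347,198,.112)+f(458,200,.112))[:2]/2
print("block centre from back edge",B+ex*.05)
G=(f(352,246,.223)+f(443,246,.223))[:2]/2
print("gauge centre",G+ex*.04, "diff slot-gauge along ex,ey", (B+ex*.05-G-ex*.04)@np.c_[ex,ey]*1000)
w=cv2.imread("pics/w2.png",0); print(w[220,330:475:3]); print(w[300,330:475:3])
E
```

```text
blk back corners [0.4501 0.1302 0.112 ] [0.4579 0.1888 0.112 ]
bar far corners [0.4601 0.1416 0.223 ] [0.4634 0.1703 0.223 ]
block centre from back edge [0.50369805 0.15401328]
gauge centre [0.50150844 0.15156063] diff slot-gauge along ex,ey [1.90724579 2.67812048]
[172 171 173 172 173 187 222 222 222 222 222 222 221 221 221 222 222 221
 221 220 222 221 221 220 220 221 221 221 220 220 230 230 231 229 230 231
 230 230 230 230 229 230 227 194 194 194 194 187 154]
[157 168 169 169 169 175 232 189  61  62  63  61  62  58  60  60  58  57
  58  57  58  59  58  58  55  57  56  57  59  58  59  61  58  58  60  63
  61  71 184 186 185 177 171 171 169 170 162 143 162]
```

The offset is about 2 mm, well inside the ±6 mm slot clearance. I'll correct for it and descend.

>>> {"op": "apply_moves", "data": {"series": [2,0,-1,0,0,0,2,8,-1,0,0,0,2,16,-1,0,0,0,2,24,-1,0,0,0,2,32,-1,0,0,0,2,40,-1,0,0,0,2,50,-1,0,0,0,2,60,-1,0,0,0,2,60,-1,0,0,0]}}

```text
t: 10.55
position: [0.5031, 0.1525, 0.1935]
eef_rot: [-0.528, 0.528, 0.47, -0.471]
wrist_force: [-0.2, -0.4, -1.4]
width: 0.0134
```

>>> {"op": "apply_moves", "data": {"series": [0,8,0,0,0,0,0,16,0,0,0,0,0,24,0,0,0,0,0,30,0,0,0,0,0,34,0,0,0,0,0,36,0,0,0,0,0,37,0,0,0,0,0,37,0,0,0,0,0,37,0,0,0,0]}}

```text
t: 11.68
position: [0.5031, 0.1525, 0.1567]
eef_rot: [-0.528, 0.528, 0.47, -0.471]
wrist_force: [0.1, -0.3, -0.5]
width: 0.0135
```

>>> {"op": "apply_moves", "data": {"series": [0,1,0,0,0,0,0,1,0,0,0,0]}}

```text
t: 11.92
position: [0.503, 0.1525, 0.1556]
eef_rot: [-0.528, 0.528, 0.47, -0.471]
wrist_force: [0.3, 0.5, -0.8]
width: 0.0137
```

>>> {"op": "apply_moves", "data": {"series": [0,0,0,0,0,0,0,0,0,0,0,0,0,0,0,0,0,0,0,0,0,0,0,0,0,0,0,0,0,0,0,0,0,0,0,0,0,0,0,0,0,0,0,0,0,0,0,0], "hand": 0}}

```text
t: 12.92
position: [0.5031, 0.1525, 0.1556]
eef_rot: [-0.528, 0.528, 0.47, -0.471]
wrist_force: [-0.3, 0.2, 0.3]
width: 0.0858
```

>>> {"op": "apply_moves", "data": {"series": [0,-10,0,0,0,0,0,-30,0,0,0,0,0,-55,0,0,0,0,0,-80,0,0,0,0,0,-105,0,0,0,0,0,-125,0,0,0,0,0,-140,0,0,0,0,0,-140,0,0,0,0,0,-140,0,0,0,0]}}

```text
t: 14.05
position: [0.503, 0.1526, 0.295]
eef_rot: [0.528, -0.527, -0.47, 0.472]
wrist_force: [0.1, -0.4, -0.5]
width: 0.0851
```

```bash
python3 - <<'E'
from h import *
a=manip.read_camera("scene");w=manip.read_camera("wrist");s=manip.observe();print(s['t'],s['position'],s['width'],s['wrist_force'])
cv2.imwrite("pics/end.png",np.hstack([cv2.resize(a[150:330,150:510],(400,200)),cv2.resize(w,(400,300))[50:250]]))
x=np.zeros((600,800,3),np.uint8); x[:300,:400]=cv2.resize(a[180:270,330:450],(400,300),interpolation=cv2.INTER_CUBIC); x[:300,400:]=cv2.resize(w,(400,300)); x[300:,:400]=cv2.resize(a[170:260,170:290],(400,300)); x[300:,400:]=cv2.resize(a,(400,300))
cv2.imwrite("pics/end.png",x)
E
```

```text
14.15 [0.50294921 0.15260285 0.29479305] 0.08551330046630491 [ 0.75064877  0.09186229 -1.19989674]
```

View pics/end.png

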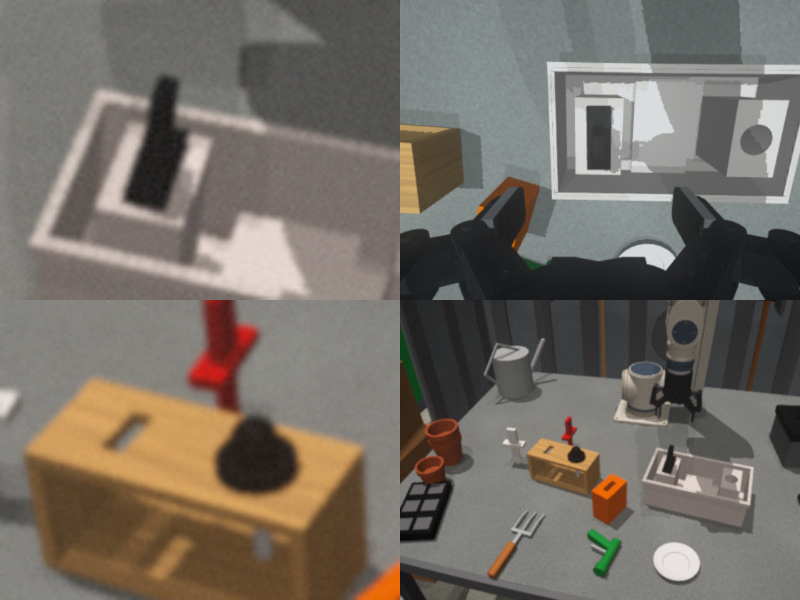

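The crossbar is flat on the white block (wrist panel (600,138)) and upright, the dibber is still in the rack, and the gripper is clear. Handing in.

```bash
python3 -c "
from rig import manip
print(manip.hand_in())"
```

```text
the job is handed in; nothing more can be done
None
```

The gauge is in the planter's flat slot with its crossbar resting on the white block, and I've handed the job in. I took it from the rack by its black tab and carried it above the dibber's height. I then lowered it into the slot, let go, and raised the gripper 140 mm clear. The last readings were taken at about 14 s of the 48 s allowed.

- **Last checks:** The final pictures show the gauge upright and seated, and the dibber still hanging in the rack. The red, white and orange look-alikes appear where they were.
- **Contact:** I saw no sign of contact while lowering it, and wrist force readings stayed around 3 N or less throughout.
- **Disagreements:** The cameras differed by 2–3 mm on positions, which is within the slot's 6 mm clearance per side. I did not measure the seated crossbar's height; that it rests flat is judged from the pictures and the release height, which was within about 0.5 mm of seated.

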